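# Refit and bolt the filter box cover

### The job

Close up the open filter box: take its loose metal cover, hook the cover's narrow tongue under the fixed ledge at one end of the box with the cover tilted, then swing the cover down until it lies fully home and level in the opening. Finally slide the bolt at the other end all the way over the cover's edge so that the cover is locked in.

Things in the scene. Friction and masses are not known exactly. Their poses are not given: they have to be found in the camera images.
- box_seat (a point): Fixed grey metal filter box, open on top, paper pleats inside, 218 x 126 x 71 mm (its x, y, up). Ledge end at its -x, bolt end at +x. Point: middle of the opening (160 x 110 mm) at the rests' level, 54 mm above the table, where the middle of the cover's underside goes (play 2 mm in x, 3 in y). Rims are 8 mm higher, so the seated cover is flush; inner end walls at x = -80 and +80 mm.
- box_ledge (a point): Middle of the lower free edge of the box's ledge (box axes), 62 mm from box_seat toward -x and 11 mm higher. The ledge, a fixed 6 mm plate across the full width, overhangs the opening by 18 mm, from here to the end wall. It overlaps the seated cover's tongue by 16 mm, so the cover cannot be dropped in flat; a tilt of 0.2 to 0.45 rad, tongue low, goes in.
- box_pad_edge (a point): Point midway between the upper, ledge-side edges of the two rest pads in the box (box axes): 52 mm from box_seat toward -x, same height. The pads reach 14 mm from here toward +x, at 41 to 55 mm either side of the middle. On the ledge side of this edge it is open 13 mm downward, so the tilted tongue can dip and the cover can pivot here. The other rest is a shelf at the bolt end, x = +62 to +80 mm.
- cover_handle (a point): Centre of the dark handle bar of the loose cover, an aluminium plate 156 mm long (x), 8 mm thick, about 0.35 kg, lying handle up. Bar: 14 mm thick (x and z), 80 mm long (y), centre 39 mm above the plate's underside, 24 mm of free space under it, over the middle of the length; grip it across x. z: plate normal; x runs from the tongue end to the broad free edge.
- cover_tongue (a point): Middle of the tip of the cover's tongue, half-way through its 8 mm thickness: 78 mm from the handle toward the cover's -x, 4 mm above its underside. Same axes as cover_handle. The tongue is 70 mm wide and 18 mm long; the rest of the cover is 104 mm wide and ends 78 mm from the handle on the +x side.
- bolt_slide (a joint): Flat steel bolt, 30 mm wide, sliding on the bolt end of the box: 0 m is fully back (tip 4 mm clear of the opening; it starts at 0 to 0.006), 0.030 m its stop, tip 26 mm over the opening. Grows toward the ledge (box -x) and stays where left (1.5 N friction). Its underside is 3 mm above the rim: it passes over a cover that is home and strikes one that is not.
- bolt_knob (a point): On the axis of the bolt's round upright steel knob, 16 mm across, 85 mm above the table, 14 mm below the knob's top and 15 mm above the bolt plate. Box axes; moves with the bolt. 120 mm from box_seat along the box's +x when the bolt is fully back. Can be pinched from above or pushed from behind.

How it is judged:
By the outcome, as a careful person would: the job done as asked, in the order asked, and still so for the second after the job is handed in, with the robot touching nothing.
It also fails if it takes over 61 s, if anything falls off the work surface, if the arm or the gripper's body presses on something with over 40 N, if the wrist force passes 120 N, or if a joint passes its speed limit or range.

### The arm

A 6-joint arm with a two-finger parallel gripper is mounted at the origin on the work surface; the furniture and walls round the work are solid. World frame = base frame: x ahead of the robot, y to its left, z up, the work surface at z = 0. Lengths are in m, angles in rad, forces in N, time in s.
With the tool pointing down it reaches from about 0.375 to 0.9 m from the base axis. Payload 3.1 kg.
Tool frame: the origin (TCP) lies on the centre line of the jaws, within the pads' length; the fingertips stand 14 mm ahead of it and the grasp point (between the pads) lies 5 mm behind it; z points along the fingers, y is the line along which they close (so a half turn about z gives the same grasp; the last joint's range is limited). The gripper opens to 87 mm and grips with 3 to 60 N. Pads are 19 mm wide; open, the fingers measure 117 mm over their backs; the gripper's body (75 mm by 190 mm) begins 51 mm behind the grasp point.
Start: joints at [1.026, 0.527, 1.433, -0, 1.181, -0.178], TCP at [0.224, 0.584, 0.237] pointing down, gripper open.
Joint ranges: [-3.08, 3.08], [-0.75, 2.2], [0.22, 2.44], [-1.43, 4.57], [0, 2.65], [-2.85, 2.85]. Speed limits (rad/s): [2.79, 2.79, 3.14, 3.14, 3.14, 3.14].

### API

Orientations are given as a rotation vector (axis times angle).
In Python, from workcell import status, vision, job, nets gives the robot as it stands.
- The arm moves only by the tool arm_command, never from a script. Its argument "deltas" is one flat list of numbers, 5 for each row, row after row: the opening, from -1 (shut) to 1 (fully open), so that 0 is half open, then the shift along the tool's x, y, z in cm, then the turn about the tool's z in rad. A call has 1 to 8 rows; each row is the pose to reach, as a shift and turn from the pose commanded when the call began, along the tool's axes at that moment; what a row does not reach only later rows make up. A row lasts 1/8 s, in which the tool goes at most 62.5 mm and 10.7 degrees, less where a joint would pass 70% of its speed; a pose out of reach is approached as far as the arm can. A call with a gripper value outside its range is refused whole. The fingers move at their own pace and stop on an object; "squeeze" is the grip in N (left out, the last holds). Time passes only in rows, so rows that repeat a pose let the fingers close. It gives the time, the measured TCP pose, the force, the opening and the grip force at its end, in the units of the state.
- status.get_state(): the state, without advancing time (a new reading comes with each control period).
- vision.read_camera(name): name is "scene" or "top" or "wrist"; returns the picture (400x640x3 uint8, red, green, blue); there is no depth.
- vision.camera_params(name): a dict with "K" (3x3 intrinsics, pixels), "extrinsics" (4x4, takes a point from world to camera coordinates). Camera axes: x right, y down, z forward; pixel columns grow to the right and rows downward; lengths in m; the calibration is good to about 2 mm. A picture is of the moment at which its call begins: read the wrist's pose just before it. camera_params takes no time and is no camera call; for the wrist camera it gives the pose at the moment of the call.
- job.sign_off(): hands the job in; it is judged then, once.
Trained networks look in the newest picture that a camera, given by its name, has taken for a name from the list of things; names that differ only in an ending like _2 or _b are one class to them, and where a whole thing is asked for, a point or a joint stands for the part that bears it (a point fixed in the world has none). Each returns a list of dicts, best first, with "confidence" (0 to 1); they miss things now and then, are a little off and sometimes report something else, mostly with a low value. They report only what shows in the picture. A call takes as long as a camera call.
- nets.boxes_of(camera, label): "at" ([x, y, z] in m, in the coordinates of the camera as it stood for that picture, good to about 4 mm: the middle of the surface that is visible of it).
- nets.cut_out(camera, label): "region" (400x640 bool, what is visible of it).
- nets.place_of(camera, label): "at" ([x, y, z] in m, in the coordinates of the camera as it stood for that picture, good to about 4 mm: a listed point, or the origin of a listed thing).
The state is a dict: "clock": time; "qpos": joint angles; "dq": joint speeds; "joint_torque": joint torques, N m; "tool_pos": TCP position; "ee_rot": TCP orientation; "contact_force": force on the tool from outside, world axes, zero at the start; "wrist_torque": the same for the moment, N m; "finger_gap": finger opening in m; "finger_force": force on a finger pad.
Only numpy, scipy, OpenCV 4.12 (cv2) and the standard library are available. Lean on these libraries where they do the work, as an engineer would, in place of code of your own. Each camera call takes 0.05 s, during which the arm holds its last target. There are 200 camera calls.

## Working session

There is one attempt and no reset: what is moved stays moved. The work goes in short steps, Python scripts to look and compute and a tool call to move; the robot and the scene stay as the last step left them, time stands still between calls to the robot, and variables do not carry over. Pictures are saved under pics/ and viewed, at most 10 in all, crops included, and the job is handed in when it is done.

Besides the shell and the picture viewer there is one more tool, called after "Call:" in YAML: its name, and indented under it one key for each argument. arm_command: Moves the arm, as the interface text tells. Its arguments: {"type":"object","properties":{"deltas":{"type":"array"},"squeeze":{"type":"number"}},"required":["deltas"]}

```bash
mkdir -p pics; ls
cat > h.py <<'E'
import numpy as np, cv2
from scipy.spatial.transform import Rotation as R
from workcell import status, vision, job, nets
def shot(n,f=None):
    P=vision.camera_params(n); im=vision.read_camera(n)
    if f: cv2.imwrite(f'pics/{f}.png',im[:,:,::-1])
    return P,im
def w(P,a): # camera -> world
    E=np.array(P['extrinsics']); return (np.linalg.inv(E)@np.r_[a,1])[:3]
def look(n,labels,f=None):
    P,im=shot(n,f)
    for l in labels:
        for d in nets.place_of(n,l)[:2]: print(n,l,round(float(d['confidence']),2),w(P,d['at']).round(4))
    return P,im
def px2w(P,uv,z):
    E=np.array(P['extrinsics']);K=np.array(P['K']); c=-E[:3,:3].T@E[:3,3]
    d=E[:3,:3].T@np.linalg.inv(K)@np.r_[uv,1]; return c+d*(z-c[2])/d[2]
def st():
    s=status.get_state(); print({k:np.round(s[k],4) for k in ('clock','tool_pos','ee_rot','contact_force','finger_gap','finger_force')}); return s
E
python3 - <<'E'
from h import *
s=st(); print(R.from_rotvec(s['ee_rot']).as_matrix().round(3))
L=['box_seat','box_ledge','box_pad_edge','cover_handle','cover_tongue','bolt_knob']
P1,a=look('scene',L); P2,b=look('top',L,'top0'); cv2.imwrite('pics/scene0.png',a[:,:,::-1])
E
```

```text
pics
{'clock': np.float64(0.0), 'tool_pos': array([0.2231, 0.5831, 0.2356]), 'ee_rot': array([-0.5712, -3.0885,  0.0032]), 'contact_force': array([ 0.0595, -0.7284, -0.1606]), 'finger_gap': np.float64(0.087), 'finger_force': np.float64(0.0)}
[[-0.934  0.358 -0.001]
 [ 0.358  0.934 -0.002]
 [ 0.    -0.002 -1.   ]]
scene box_seat 0.74 [0.5994 0.2113 0.0502]
scene box_ledge 0.82 [0.5383 0.2265 0.0642]
scene box_pad_edge 0.9 [0.5457 0.2285 0.054 ]
scene cover_handle 0.57 [ 0.4901 -0.1907  0.0381]
scene cover_tongue 0.62 [ 0.419  -0.1614  0.0033]
scene bolt_knob 0.25 [0.5461 0.2311 0.0517]
top box_seat 0.92 [0.6006 0.21   0.0563]
top box_ledge 0.96 [0.5414 0.2312 0.0654]
top box_ledge 0.23 [ 0.4207 -0.1644  0.0015]
top box_pad_edge 0.81 [0.5527 0.2223 0.0562]
top cover_handle 0.71 [ 0.4932 -0.1916  0.0417]
top cover_tongue 0.59 [ 4.243e-01 -1.611e-01 -4.000e-04]
top bolt_knob 0.47 [0.7101 0.1815 0.0851]
```

```bash
python3 -c "
import cv2,numpy as np
a=cv2.imread('pics/scene0.png');b=cv2.imread('pics/top0.png');cv2.imwrite('pics/both0.png',cv2.resize(np.vstack([a,b]),(480,600)))"
```

```text
(no output)
```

View pics/top0.png

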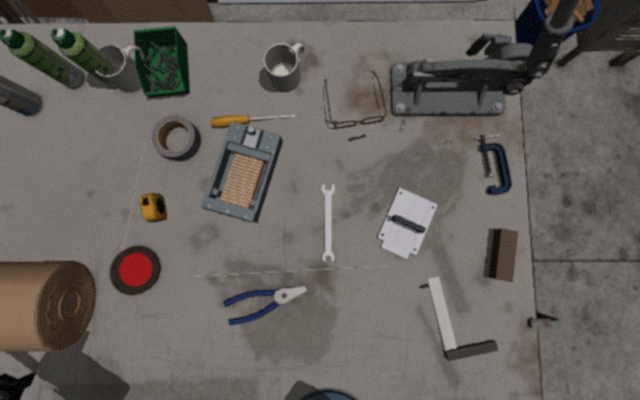

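View pics/scene0.png

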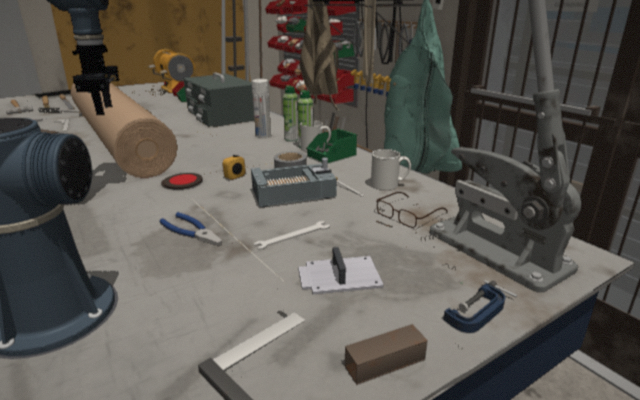

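Top view: box at about (242,172), bolt end toward (250,135). The cover lies at (408,222), tongue toward (395,250), handle up. Moving above the cover, via a lifted waypoint.

Call:
arm_command:
  deltas: [1,0,0,-8,0,1,-33,-23,-8,0,1,-33,-23,-8,0,1,-33,-23,-8,0,1,-33,-23,-8,0,1,-33,-23,-8,0,1,-33,-23,-8,0,1,-33,-23,-8,0]
  squeeze: 30

```text
clock: 1.7
tool_pos: [0.4513, 0.2482, 0.317]
ee_rot: [0.576, 3.087, 0.0]
contact_force: [-1.2, 0.1, -0.2]
finger_gap: 0.0871
finger_force: 0.0
```

Call:
arm_command:
  deltas: [1,-19.7,-39.7,8,0,1,-19.7,-39.7,8,0,1,-19.7,-39.7,8,0,1,-19.7,-39.7,8,0,1,-19.7,-39.7,8,0,1,-19.7,-39.7,8,0,1,-19.7,-39.7,8,0,1,-19.7,-39.7,8,0]

```text
clock: 2.7
tool_pos: [0.4917, -0.1943, 0.236]
ee_rot: [0.579, 3.087, -0.001]
contact_force: [0.1, -0.0, -1.0]
finger_gap: 0.0864
finger_force: 0.0
```

Run:
```python
from h import *
s=st()
P,im=look('wrist',['cover_handle','cover_tongue'],'w1')
r=nets.cut_out('wrist','cover_handle')
print([ (x['confidence'],int(x['region'].sum())) for x in r])
```

```text
{'clock': np.float64(2.7), 'tool_pos': array([ 0.4917, -0.1943,  0.236 ]), 'ee_rot': array([ 5.7860e-01,  3.0872e+00, -1.3000e-03]), 'contact_force': array([ 0.1088, -0.0271, -1.0153]), 'finger_gap': np.float64(0.0864), 'finger_force': np.float64(0.0)}
wrist cover_handle 0.67 [ 0.4949 -0.1928  0.0364]
wrist cover_tongue 0.93 [ 0.4215 -0.1591  0.0011]
[(0.9, 11377)]
```

View pics/w1.png

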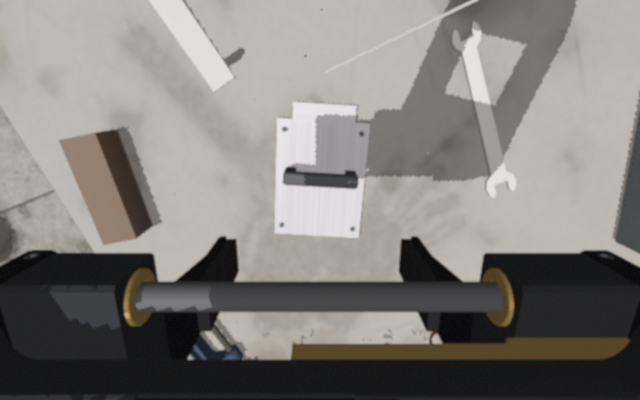

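Wrist view: cover plate with body corners about (276,119), (369,123), (358,237), (275,233). The handle bar runs from (284,178) to (357,181), roughly aligned with the finger line.

Run:
```python
from h import *
P=vision.camera_params('wrist'); im=cv2.imread('pics/w1.png')
q={}
for n,uv in dict(bl=(276,119),br=(369,123),fr=(358,237),fl=(275,233),tl=(293,102),tr=(357,105)).items(): q[n]=px2w(P,uv,.008)[:2]; print(n,q[n].round(4))
for a,b in [('bl','br'),('fl','fr'),('bl','fl'),('br','fr'),('tl','tr')]: 
    d=q[b]-q[a]; print(a,b,np.linalg.norm(d).round(4),np.arctan2(*d[::-1]).round(3))
print('handle est from corners', (sum(q[k] for k in('fl','fr'))/2).round(4), )
f=(q['fl']+q['fr'])/2; t=(q['tl']+q['tr'])/2; print('mid',(f+t)/2,'yaw',np.arctan2(*(f-t)[::-1]),'len',np.linalg.norm(f-t))
r=nets.cut_out('wrist','cover_handle')
g=cv2.cvtColor(im,6); m=np.zeros(g.shape,np.uint8); m[165:190,280:362]=(g[165:190,280:362]<75)
c=max(cv2.findContours(m,0,2)[0],key=cv2.contourArea); b=cv2.boxPoints(cv2.minAreaRect(c)); print(b.round(1))
for z in(.046,.035): print([px2w(P,u,z)[:2].round(4) for u in b])
cv2.imwrite('pics/c1.png',cv2.resize(im[90:250,255:385],None,fx=4,fy=3.7,interpolation=2))
```

```text
bl [ 0.419  -0.2103]
br [ 0.4597 -0.1157]
fr [ 0.5845 -0.1714]
fl [ 0.5433 -0.2644]
tl [ 0.409  -0.1859]
tr [ 0.4368 -0.1219]
bl br 0.103 1.164
fl fr 0.1017 1.154
bl fl 0.1356 -0.411
br fr 0.1367 -0.42
tl tr 0.0698 1.161
handle est from corners [ 0.5639 -0.2179]
mid [ 0.4934098  -0.18591143] yaw -0.4259979588764523 len 0.15486746345482727
[[285.3 183. ]
 [286.1 167.6]
 [356.5 171.3]
 [355.6 186.7]]
[array([ 0.4824, -0.2216]), array([ 0.4675, -0.2145]), array([ 0.4972, -0.1478]), array([ 0.5126, -0.154 ])]
[array([ 0.4846, -0.2236]), array([ 0.4692, -0.2163]), array([ 0.4998, -0.1474]), array([ 0.5157, -0.1538])]
```

View pics/c1.png

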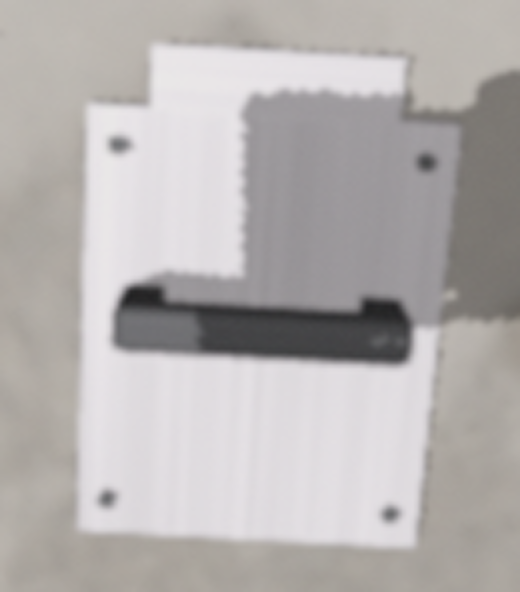

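Handle sits as expected, with posts near the bar's ends. Plate yaw is about -0.415. I will grip the bar by its two ends (closing along cover y), so the cover can pivot about y: the tool cannot tilt.

```bash
cat >> h.py <<'E'
def go(target,yaw):
    "shift in tool cm and turn to put TCP over target with tool y along the box/cover y at yaw"
    s=status.get_state(); M=R.from_rotvec(s['ee_rot']).as_matrix(); d=np.array(target)-s['tool_pos']
    cur=np.arctan2(-M[0,1]*-1,M[1,1])  # tool y=(sin,cos)
    t=(cur-(-yaw)+np.pi/2)%np.pi-np.pi/2
    print('tool shift cm',(M.T@d*100).round(2),'turn',round(t,3));
E
python3 - <<'E'
from h import *
P=vision.camera_params('wrist')
A=[px2w(P,u,.046) for u in [(283.25,172.4),(283.25,184.3),(357.5,176),(357.5,187.3)]]
c=np.mean(A,0);print(c, np.linalg.norm(A[2]-A[0]),np.arctan2(*(A[2]-A[0])[1::-1])-np.pi/2)
go([.4935,-.187,.060],-.415)
s=st(); print(R.from_rotvec(s['ee_rot']).as_matrix().round(3))
E
```

```text
[ 0.49275478 -0.18567975  0.046     ] 0.0774645964249623 -0.4134240786670971
tool shift cm [-0.18  0.23 17.68] turn -0.051
{'clock': np.float64(2.95), 'tool_pos': array([ 0.4911, -0.1886,  0.2368]), 'ee_rot': array([-5.691e-01, -3.089e+00, -1.300e-03]), 'contact_force': array([ 0.3971, -0.0332,  0.3536]), 'finger_gap': np.float64(0.0867), 'finger_force': np.float64(0.0)}
[[-0.934  0.356 -0.   ]
 [ 0.356  0.934  0.001]
 [ 0.001  0.001 -1.   ]]
```

```bash
sed -i "s/t=(cur-(-yaw)+/t=(-yaw-cur+/" h.py
```

Call:
arm_command:
  deltas: [1,-0.4,-0.2,5,0.05,1,-0.4,-0.2,8,0.05,1,-0.4,-0.2,8,0.05,1,-0.4,-0.2,8,0.05,1,-0.4,-0.2,8,0.05]

```text
clock: 3.58
tool_pos: [0.4954, -0.1938, 0.1582]
ee_rot: [0.647, 3.071, -0.002]
contact_force: [-0.7, -0.3, -0.0]
finger_gap: 0.0872
finger_force: 0.0
```

Run:
```python
from h import *
P,im=look('wrist',['cover_handle','cover_tongue'],'w2')
g=cv2.cvtColor(im,7)
cv2.imwrite('pics/c2.png',im[60:320,180:460,::-1].repeat(2,0).repeat(2,1))
r=nets.cut_out('wrist','cover_handle')[0]['region'].astype(np.uint8)
c=max(cv2.findContours(r,0,2)[0],key=cv2.contourArea); b=cv2.boxPoints(cv2.minAreaRect(c)); print(b.round(1),[px2w(P,u,.008)[:2].round(4) for u in b])
st()
```

```text
wrist cover_handle 0.77 [ 0.4923 -0.1899  0.0357]
wrist cover_tongue 0.58 [ 0.4215 -0.1579  0.0039]
[[259.4 262.9]
 [261.3  97.8]
 [378.4  99.1]
 [376.5 264.3]] [array([ 0.542 , -0.2775]), array([ 0.402 , -0.2051]), array([ 0.4435, -0.1135]), array([ 0.5904, -0.1711])]
{'clock': np.float64(3.775), 'tool_pos': array([ 0.4948, -0.1939,  0.1574]), 'ee_rot': array([ 6.4810e-01,  3.0725e+00, -9.0000e-04]), 'contact_force': array([0.0855, 0.6063, 0.8253]), 'finger_gap': np.float64(0.087), 'finger_force': np.float64(0.0)}
```

View pics/c2.png

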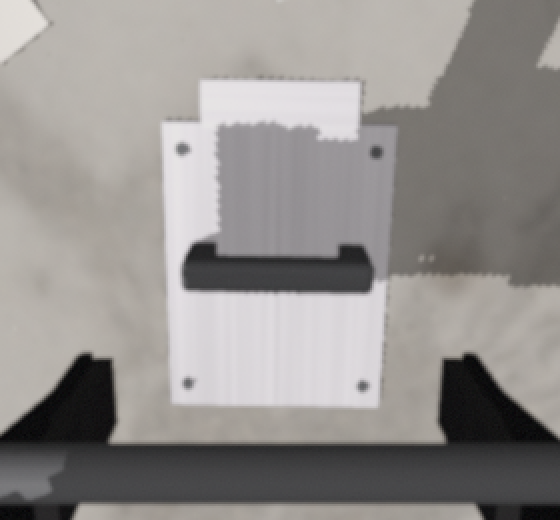

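Run:
```python
from h import *
P=vision.camera_params('wrist')
o=lambda u,v:(180+u/2,60+v/2)
q=[px2w(P,o(*u),.008)[:2] for u in [(162,122),(397,125),(379,408),(171,405),(200,79),(361,80)]]
f=(q[2]+q[3])/2;t=(q[4]+q[5])/2;b=(q[0]+q[1])/2
print('free',f,'tip',t,'len',np.linalg.norm(f-t),'w',np.linalg.norm(q[1]-q[0]),np.linalg.norm(q[2]-q[3]))
print('yaw',np.arctan2(*(f-t)[::-1]),[np.arctan2(*(q[i]-q[j])[::-1])-np.pi/2 for i,j in((1,0),(2,3),(5,4))],'mid',(f+t)/2)
A=[px2w(P,o(*u),.046)[:2] for u in [(184,258),(373,260),(184,291),(373,293)]]
print('bar',np.mean(A,0),np.linalg.norm(A[1]-A[0]),np.linalg.norm(A[2]-A[0]))
go([.4935,-.1905,.060],-.415)
```

```text
free [ 0.56434959 -0.22435869] tip [ 0.4229983  -0.15935993] len 0.15557964019318035 w 0.10266191045368969 0.10338899595049118
yaw -0.4310054129866263 [np.float64(-0.42774995162800766), np.float64(-0.43097071541243936), np.float64(-0.42129119236455526)] mid [ 0.49367394 -0.19185931]
bar [ 0.49258473 -0.1909906 ] 0.07644645400901308 0.014027481993200521
tool shift cm [0.27 0.26 9.74] turn -0.001
```

Call:
arm_command:
  deltas: [1,0.25,0.18,5,0.013,1,0.25,0.18,8,0.013,1,0.25,0.18,9,0.013,1,0.25,0.18,10,0.013,1,0.25,0.18,11,0.013,1,0.25,0.18,12,0.013,1,0.25,0.18,12,0.013]

```text
clock: 4.65
tool_pos: [0.4926, -0.1908, 0.0361]
ee_rot: [-0.668, -3.069, -0.001]
contact_force: [0.0, -0.1, 0.4]
finger_gap: 0.0866
finger_force: 0.0
```

Run:
```python
from h import *
shot('wrist','w3');st()
```

```text
{'clock': np.float64(4.7), 'tool_pos': array([ 0.4928, -0.191 ,  0.0364]), 'ee_rot': array([-6.6820e-01, -3.0694e+00, -1.0000e-04]), 'contact_force': array([ 0.2743,  0.5239, -0.2204]), 'finger_gap': np.float64(0.0872), 'finger_force': np.float64(0.0)}
```

View pics/w3.png

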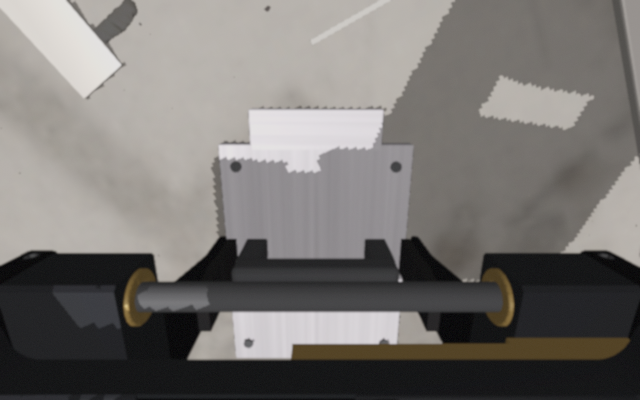

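The bar ends at (237,270) and (398,270) lie between the fingers, with no contact force. Closing and lifting.

Call:
arm_command:
  deltas: [-1,0,0,0,0,-1,0,0,0,0,-1,0,0,0,0,-1,0,0,0,0,-1,0,0,-1,0,-1,0,0,-3,0,-1,0,0,-6,0,-1,0,0,-8,0]
  squeeze: 25

```text
clock: 5.7
tool_pos: [0.4927, -0.1907, 0.1178]
ee_rot: [0.668, 3.07, 0.0]
contact_force: [-0.9, 0.7, -2.7]
finger_gap: 0.0799
finger_force: 25.0
```

Call:
arm_command:
  deltas: [-1,0,0,-5,0,-1,0,0,-8,0,-1,0,0,-8,0]

```text
clock: 6.08
tool_pos: [0.4939, -0.1915, 0.1988]
ee_rot: [0.667, 3.065, -0.003]
contact_force: [0.3, -0.6, -3.6]
finger_gap: 0.0799
finger_force: 25.0
```

Run:
```python
from h import *
L=['box_seat','box_ledge','box_pad_edge','bolt_knob']
st()
look('top',L);look('scene',L+['cover_handle','cover_tongue'])
go([.602,.21,.25],-.28)
```

```text
{'clock': np.float64(6.075), 'tool_pos': array([ 0.4939, -0.1915,  0.1988]), 'ee_rot': array([ 6.6720e-01,  3.0647e+00, -2.7000e-03]), 'contact_force': array([ 0.2805, -0.5521, -3.6161]), 'finger_gap': np.float64(0.0799), 'finger_force': np.float64(24.9998)}
top box_seat 0.76 [0.6012 0.2098 0.055 ]
top box_ledge 0.83 [0.5414 0.2317 0.0661]
top box_pad_edge 0.89 [0.5517 0.2239 0.0562]
top bolt_knob 0.51 [0.7088 0.1841 0.0833]
scene box_ledge 0.82 [0.541  0.2279 0.0625]
scene box_pad_edge 0.57 [0.5438 0.2316 0.0531]
scene box_pad_edge 0.4 [ 0.4891 -0.1875  0.1951]
scene bolt_knob 0.61 [0.7105 0.178  0.0831]
scene cover_handle 0.57 [ 0.4899 -0.1862  0.1973]
scene cover_tongue 0.7 [ 0.4161 -0.1594  0.1648]
tool shift cm [ 6.74 41.01 -5.37] turn -0.149
```

Call:
arm_command:
  deltas: [-1,0,6,-6,0,-1,-1,12,-12,-0.05,-1,-3,18,-13,-0.15,-1,-5,24,-13,-0.15,-1,-7,30,-13,-0.15,-1,-9,37,-13,-0.15,-1,-9.3,43.5,-13,-0.15,-1,-9.3,43.5,-13,-0.15]

```text
clock: 7.68
tool_pos: [0.759, 0.1682, 0.3256]
ee_rot: [-0.435, -3.11, 0.0]
contact_force: [1.0, -0.0, -3.4]
finger_gap: 0.08
finger_force: 25.0
```

Call:
arm_command:
  deltas: [-1,0,0,0,0,-1,0,0,0,0,-1,0,0,0,0]

```text
clock: 8.05
tool_pos: [0.7578, 0.1645, 0.3266]
ee_rot: [-0.439, -3.11, 0.001]
contact_force: [-0.5, 0.8, -1.7]
finger_gap: 0.0798
finger_force: 25.0
```

Run:
```python
from h import *
s=st()
L=['box_seat','box_ledge','box_pad_edge','bolt_knob','cover_tongue']
P,im=look('wrist',L,'w4')
_,t=shot('top')
a=cv2.resize(t[110:230,190:290],None,fx=5,fy=5,interpolation=2)
b=np.zeros((600,300,3),np.uint8); 
cv2.imwrite('pics/t4.png',a[:,:,::-1])
o=np.zeros((400,640,3),np.uint8)
```

```text
{'clock': np.float64(8.05), 'tool_pos': array([0.7578, 0.1645, 0.3266]), 'ee_rot': array([-4.3880e-01, -3.1101e+00,  1.0000e-03]), 'contact_force': array([-0.4734,  0.8426, -1.7242]), 'finger_gap': np.float64(0.0798), 'finger_force': np.float64(24.9997)}
wrist box_seat 0.65 [0.5985 0.2139 0.054 ]
wrist cover_tongue 0.94 [0.6843 0.1884 0.2916]
wrist cover_tongue 0.64 [0.5976 0.2095 0.0537]
```

View pics/w4.png

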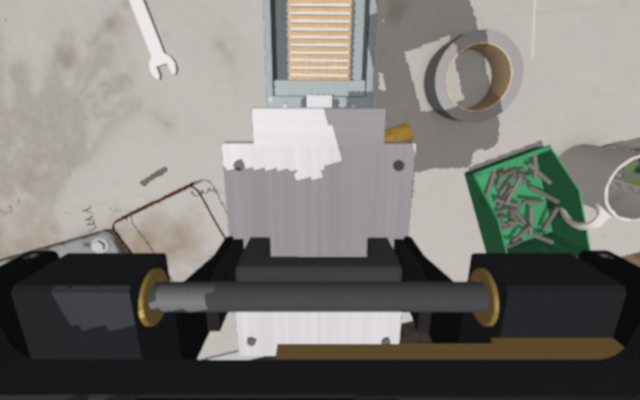

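The wrist sees the bolt-end half of the box, around (320,50). The tongue hides nearer parts, so I'm backing off for the whole opening.

Call:
arm_command:
  deltas: [-1,-4,0,0,0,-1,-7,0,0,0,-1,-7,0,0,0,-1,-7,0,0,0,-1,-7,0,0,0]

```text
clock: 9.02
tool_pos: [0.8248, 0.1473, 0.3272]
ee_rot: [-0.435, -3.111, -0.0]
contact_force: [-0.3, 0.4, -3.2]
finger_gap: 0.0798
finger_force: 25.0
```

Run:
```python
from h import *
s=st()
L=['box_seat','box_ledge','box_pad_edge','bolt_knob']
P,im=look('wrist',L,'w5')
np.save('P5.npy',P,allow_pickle=True)
st()
cv2.imwrite('pics/c5.png',cv2.resize(im[:150,220:420],None,fx=4,fy=4,interpolation=2)[:,:,::-1])
```

```text
{'clock': np.float64(9.025), 'tool_pos': array([0.8248, 0.1473, 0.3272]), 'ee_rot': array([-4.3530e-01, -3.1111e+00, -3.0000e-04]), 'contact_force': array([-0.2711,  0.4192, -3.2141]), 'finger_gap': np.float64(0.0798), 'finger_force': np.float64(24.9998)}
wrist bolt_knob 0.85 [0.7124 0.1818 0.0881]
{'clock': np.float64(9.275), 'tool_pos': array([0.8253, 0.1471, 0.3271]), 'ee_rot': array([4.3570e-01, 3.1108e+00, 2.0000e-04]), 'contact_force': array([ 0.4636, -0.2533, -2.9028]), 'finger_gap': np.float64(0.0797), 'finger_force': np.float64(24.9998)}
```

View pics/c5.png

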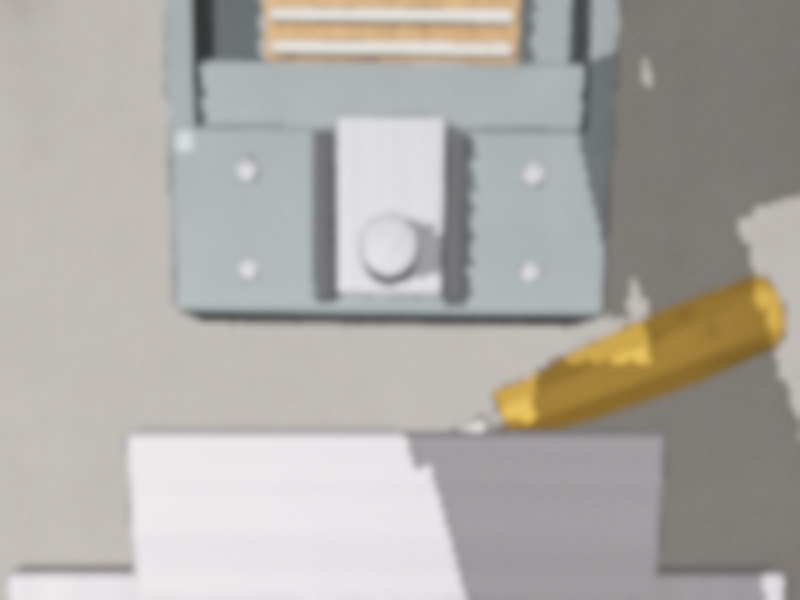

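Crop (4x, offset 220,0): the bolt-end rim inner edge is at row ~128, from x 198 to 585. Outer end corners are (179,306) and (604,313), knob top is (390,245), and bolt tip is at row 118.

Run:
```python
from h import *
P=np.load('P5.npy',allow_pickle=True).item()
f=lambda u,v,z:px2w(P,(220+u/4,v/4),z)[:2]
il,ir=f(198,129,.062),f(585,128,.062); print('inner rim',il,ir,np.linalg.norm(il-ir)); 
ol,orr=f(179,306,.062),f(604,313,.062); print('outer',ol,orr,np.linalg.norm(ol-orr),'yaw',np.arctan2(*(orr-ol)[::-1])-np.pi/2)
al,ar=f(168,5,.062),f(618,5,.062); print('side L yaw',np.arctan2(*(ol-al)[::-1]),'R',np.arctan2(*(orr-ar)[::-1]),np.linalg.norm(al-ar))
k=f(390,243,.099); t=f(391,118,.070); print('knob',k,'tip',t,np.linalg.norm(k-t))
for y in(-.27,-.28,-.29):
  u=np.array([np.cos(y),np.sin(y)]); m=(il+ir)/2; o=(ol+orr)/2
  print(y,'seat from rim',m-.08*u,'axis rim->outer',(o-m)@u,(o-m)@[-u[1],u[0]],'knob', (k-m)@u+.08,(k-m)@[-u[1],u[0]],'tip',(t-m)@u+.08)
```

```text
inner rim [0.66321106 0.13719813] [0.69287992 0.2422202 ] 0.10913238196406772
outer [0.70621927 0.11709442] [0.74213655 0.23609745] 0.1243051561810211 yaw -0.29312404058677544
side L yaw -0.2853814270046826 R -0.2800010360748177 0.12387616782919325
knob [0.71044732 0.18010939] tip [0.67684766 0.18992505] 0.03500406688514478
-0.27 seat from rim [0.60094382 0.21104768] axis rim->outer 0.0479587909831162 -0.0003331902057222636 knob 0.11378850230172322 -0.0006093981633945067 tip 0.07878797755329547
-0.28 seat from rim [0.60116106 0.21181762] axis rim->outer 0.04795972491007561 0.00014640637038849258 knob 0.11379290677075472 -0.00027148830211191135 tip 0.07878915250017773
-0.29 seat from rim [0.60138598 0.21258535] axis rim->outer 0.04795586290451031 0.0006259883059842105 knob 0.11379393197726981 6.644870777465133e-05 tip 0.07879044853080094
```

```bash
cat >> h.py <<'E'
SEAT=np.array([.6012,.2120]); BY=-.284
def box(x,y,z,yaw=BY):
    u=np.array([np.cos(BY),np.sin(BY)]); v=np.array([-u[1],u[0]]); go([*(SEAT+x*u+y*v),z],yaw)
def bpos():
    s=status.get_state(); d=s['tool_pos'][:2]-SEAT; u=np.array([np.cos(BY),np.sin(BY)])
    print('box-frame TCP mm',round(1e3*d@u,1),round(1e3*d@[-u[1],u[0]],1),round(1e3*s['tool_pos'][2],1),'F',s['contact_force'].round(1),'t',s['clock'],'gap',s['finger_gap'])
E
python3 -c "
from h import *
bpos(); box(.018,0,.2)"
```

```text
box-frame TCP mm 233.3 0.5 327.1 F [ 0.5 -0.3 -2.9] t 9.275 gap 0.0797368651244079
tool shift cm [21.53  0.07 12.71] turn 0.006
```

Call:
arm_command:
  deltas: [-1,6,-0.05,3,0.004,-1,12,-0.05,7,0.004,-1,18,-0.05,12,0.004,-1,21.5,-0.05,15,0.004,-1,21.5,-0.05,18,0.004,-1,21.5,-0.05,20,0.004,-1,21.5,-0.05,21.3,0.004,-1,21.5,-0.05,21.3,0.004]

```text
clock: 10.28
tool_pos: [0.6188, 0.2053, 0.1131]
ee_rot: [-0.443, -3.109, 0.0]
contact_force: [0.2, 0.7, -2.0]
finger_gap: 0.0794
finger_force: 25.0
```

```bash
python3 -c "
from h import *
look('top',['bolt_knob','cover_tongue','cover_handle'])
bpos(); box(.032,0,.114)"
```

```text
top bolt_knob 0.58 [0.7103 0.1821 0.0817]
top cover_tongue 0.76 [0.5468 0.2252 0.0751]
top cover_handle 0.72 [0.5459 0.2264 0.0745]
box-frame TCP mm 19.8 -1.1 114.8 F [ 0.5  0.5 -3.4] t 10.475 gap 0.07965810261198257
tool shift cm [-1.22  0.11  0.09] turn 0.001
```

Call:
arm_command:
  deltas: [-1,-0.4,0,0,0,-1,-0.8,0,0,0,-1,-1.1,0,0,0,-1,-1.3,0,0,0,-1,-1.3,0,0,0]

```text
clock: 11.1
tool_pos: [0.6302, 0.2019, 0.1133]
ee_rot: [-0.442, -3.108, 0.0]
contact_force: [-4.1, 1.2, -1.7]
finger_gap: 0.0798
finger_force: 25.0
```

```bash
python3 -c "
from h import *
look('top',['bolt_knob','cover_tongue'])
bpos(); box(.021,0,.106)"
```

```text
top bolt_knob 0.41 [0.7149 0.1826 0.0863]
box-frame TCP mm 30.8 -1.6 113.3 F [-3.9  1.6 -1.3] t 11.25 gap 0.07972612472872606
tool shift cm [0.97 0.16 0.73] turn 0.001
```

Call:
arm_command:
  deltas: [-1,-0.2,0.1,0,0,-1,-0.2,0.1,0,0,-1,-0.2,0.1,0,0]

```text
clock: 11.62
tool_pos: [0.6306, 0.2021, 0.113]
ee_rot: [-0.442, -3.104, 0.002]
contact_force: [-7.4, 1.6, -0.0]
finger_gap: 0.0798
finger_force: 25.0
```

```bash
python3 -c "
from h import *
bpos(); look('scene',['bolt_knob']);bpos(); box(.021,0,.106)"
```

```text
box-frame TCP mm 31.0 -1.2 113.0 F [-7.4  1.6 -0. ] t 11.625 gap 0.07981754972119387
scene bolt_knob 0.58 [0.7107 0.1734 0.087 ]
box-frame TCP mm 31.0 -1.2 113.0 F [-7.6  1.7  0.3] t 11.725 gap 0.07972682186296186
tool shift cm [0.99 0.13 0.71] turn 0.001
```

Force rises with no movement, so the bolt is at its back stop. That fixes the box x about 2–3 mm more toward -x than I estimated. Next, lower with the free edge on the bolt plate to tilt the cover.

```bash
sed -i 's/SEAT=np.array(\[.6012,.2120\])/SEAT=np.array([.5990,.2126])/' h.py
```

Call:
arm_command:
  deltas: [-1,0.6,0.1,0,0,-1,1.2,0.1,0,0,-1,1.2,0.1,0.3,0,-1,1.2,0.1,0.7,0,-1,1.2,0.1,0.9,0,-1,1.2,0.1,1.1,0,-1,1.2,0.1,1.3,0,-1,1.2,0.1,1.3,0]
  squeeze: 15

```text
clock: 12.72
tool_pos: [0.6219, 0.2066, 0.1004]
ee_rot: [-0.443, -3.11, 0.0]
contact_force: [-2.5, 0.4, -0.1]
finger_gap: 0.0799
finger_force: 15.0
```

```bash
python3 -c "
from h import *
bpos(); look('wrist',['cover_tongue','cover_handle'],'w6');look('scene',['cover_tongue','box_ledge'],'s6');bpos(); print(vision.camera_params('scene')['K'])
b=cv2.imread('pics/s6.png');cv2.imwrite('pics/s6c.png',cv2.resize(b[130:230,230:360],None,fx=6,fy=6,interpolation=2))"
```

```text
box-frame TCP mm 23.7 0.6 100.4 F [-2.5  0.4 -0.1] t 12.725 gap 0.07989106322612126
wrist cover_tongue 0.57 [0.5531 0.2282 0.0545]
wrist cover_handle 0.56 [0.6232 0.208  0.0995]
scene cover_tongue 0.76 [0.5493 0.2254 0.0562]
scene box_ledge 0.86 [0.5392 0.2268 0.0624]
box-frame TCP mm 24.2 0.6 100.5 F [-1.9  0.6  0. ] t 13.025 gap 0.07997319899394091
[[435.21663153   0.         318.38124198]
 [  0.         435.21663153 196.04293232]
 [  0.           0.           1.        ]]
```

View pics/s6c.png

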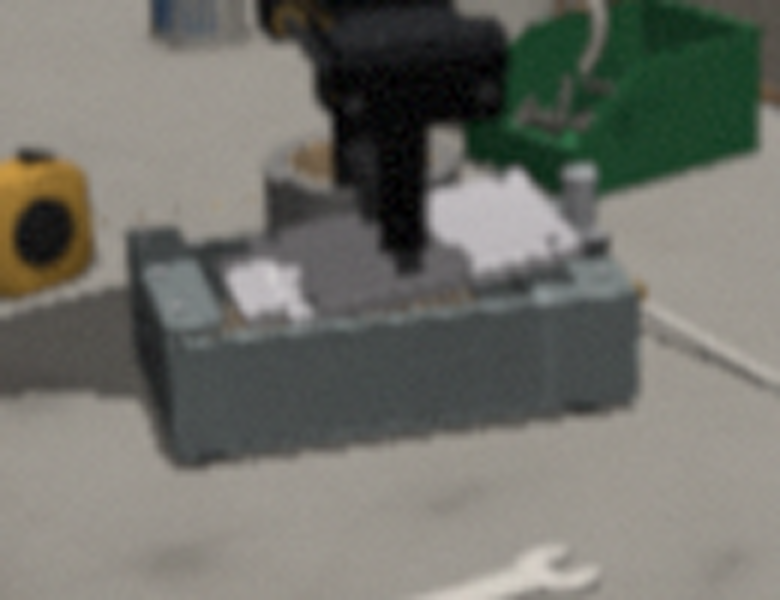

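Scene crop: cover tilted about 0.15, its tongue (265,290) inside the opening beside the ledge (185,295), its free edge on the bolt by the knob (580,200). Sliding it toward the ledge.

Call:
arm_command:
  deltas: [-1,0.5,0,0,0,-1,1.0,0,0.1,0,-1,1.5,0,0.2,0,-1,1.8,0,0.2,0,-1,2.1,0,0.2,0,-1,2.4,0,0.2,0,-1,2.4,0,0.2,0]

```text
clock: 13.9
tool_pos: [0.5981, 0.2133, 0.0983]
ee_rot: [-0.442, -3.108, 0.0]
contact_force: [0.1, 1.3, -1.8]
finger_gap: 0.0798
finger_force: 15.0
```

```bash
python3 -c "
from h import *
bpos(); look('wrist',['cover_tongue'],'w7');look('scene',['cover_tongue','cover_handle']);bpos()"
```

```text
box-frame TCP mm -1.1 0.4 98.3 F [ 0.1  1.3 -1.8] t 13.9 gap 0.07977638614870591
scene cover_tongue 0.81 [0.5235 0.2296 0.0568]
scene cover_handle 0.78 [0.5986 0.215  0.0976]
box-frame TCP mm -0.9 0.4 98.2 F [-0.5  0.8 -1.4] t 14.15 gap 0.07969977631569938
```

Call:
arm_command:
  deltas: [-1,0.2,0,0,0,-1,0.4,0,0,0,-1,0.5,0,0,0,-1,0.5,0,0,0]

```text
clock: 14.65
tool_pos: [0.5941, 0.2145, 0.0984]
ee_rot: [-0.443, -3.11, 0.0]
contact_force: [-0.3, -0.5, -2.7]
finger_gap: 0.0798
finger_force: 15.0
```

```bash
python3 -c "
from h import *
bpos(); look('scene',['cover_tongue','cover_handle'],'s8');bpos()"
```

```text
box-frame TCP mm -5.2 0.5 98.4 F [-0.3 -0.5 -2.7] t 14.65 gap 0.07979076677285514
scene cover_tongue 0.74 [0.5214 0.2331 0.0555]
scene cover_handle 0.73 [0.5913 0.2191 0.1026]
box-frame TCP mm -4.9 0.5 98.5 F [ 0.4  0.2 -2.6] t 14.8 gap 0.07991506328447799
```

Call:
arm_command:
  deltas: [-1,0.15,0,0,0,-1,0.3,0,0,0,-1,0.3,0,0,0]

```text
clock: 15.18
tool_pos: [0.5923, 0.2152, 0.0989]
ee_rot: [0.442, 3.108, 0.0]
contact_force: [1.4, -0.7, -3.4]
finger_gap: 0.0798
finger_force: 15.0
```

Call:
arm_command:
  deltas: [-1,0.15,0,0,0,-1,0.3,0,0,0,-1,0.3,0,0,0]

```text
clock: 15.55
tool_pos: [0.5917, 0.2154, 0.0997]
ee_rot: [0.441, 3.103, -0.0]
contact_force: [5.2, -3.6, -2.1]
finger_gap: 0.0797
finger_force: 15.0
```

Tongue touches the end wall (5 N at box x ≈ -8), so it is hooked. Swinging down now: ease back in x while lowering.

Call:
arm_command:
  deltas: [-1,-0.3,0,0,0,-1,-0.4,0,0.2,0,-1,-0.5,0,0.4,0,-1,-0.6,0,0.6,0,-1,-0.7,0,0.8,0,-1,-0.75,0,1.0,0,-1,-0.75,0,1.0,0]

```text
clock: 16.42
tool_pos: [0.5965, 0.2143, 0.0906]
ee_rot: [0.442, 3.108, 0.001]
contact_force: [0.7, -2.1, 11.3]
finger_gap: 0.0798
finger_force: 15.0
```

```bash
python3 -c "
from h import *
bpos(); look('scene',['cover_tongue','cover_handle'],'s9');bpos()"
```

```text
box-frame TCP mm -2.8 0.9 90.6 F [ 0.7 -2.1 11.3] t 16.425 gap 0.07981174267887609
scene cover_tongue 0.67 [0.52   0.2325 0.0585]
scene cover_handle 0.73 [0.5965 0.2146 0.0907]
box-frame TCP mm -2.8 0.9 90.6 F [ 1.1 -1.6 11.8] t 16.575 gap 0.07963823055989071
```

Call:
arm_command:
  deltas: [1,0,0,-0.2,0,1,0,0,-0.2,0,1,0,0,-0.2,0,1,0,0,-4,0,1,0,0,-6,0,-1,-5.3,0,-6,0,-1,-5.3,0,-6,0,-1,-5.3,0,-6,0]

```text
clock: 17.58
tool_pos: [0.6455, 0.1992, 0.1474]
ee_rot: [-0.443, -3.107, 0.001]
contact_force: [-0.4, 0.0, -0.2]
finger_gap: 0.0646
finger_force: 0.0
```

Call:
arm_command:
  deltas: [-1,0,0,2,0,-1,0,0,5,0,-1,0,0,6.5,0,-1,0,0,7,0,-1,0,0,7.5,0,-1,0,0,7.8,0,-1,0,0,7.8,0]

```text
clock: 18.45
tool_pos: [0.6491, 0.2001, 0.0764]
ee_rot: [0.441, 3.104, 0.003]
contact_force: [-4.3, -0.4, 18.8]
finger_gap: 0.0022
finger_force: 9.5
```

```bash
python3 -c "
from h import *
bpos(); look('scene',['cover_tongue','cover_handle'],'s10');bpos()"
```

```text
box-frame TCP mm 51.6 2.0 76.4 F [-4.3 -0.4 18.8] t 18.45 gap 0.002187126940516425
scene cover_tongue 0.62 [0.5211 0.2331 0.0568]
scene cover_handle 0.68 [0.5961 0.2168 0.0937]
box-frame TCP mm 51.8 2.0 76.4 F [-4.2 -0.2 18.6] t 18.6 gap 0.000353321792513405
```

Plate top measured by touch at about 62 mm: flush and level. Now pinching the knob.

Call:
arm_command:
  deltas: [-1,0,0,-4,0,-1,0,0,-7.5,0,0,-4,-0.2,-7.5,0,0,-6.7,-0.2,-7.5,0,0,-6.7,-0.2,-7.5,0,0,-6.7,-0.2,-7.5,0]

```text
clock: 19.35
tool_pos: [0.7094, 0.179, 0.1455]
ee_rot: [-0.442, -3.109, 0.0]
contact_force: [-0.7, -0.7, 0.8]
finger_gap: 0.0325
finger_force: 0.0
```

```bash
python3 -c "
from h import *
look('top',['bolt_knob','cover_handle','cover_tongue'],'t11')
look('wrist',['bolt_knob','cover_handle','cover_tongue'],'w11');bpos();box(.119,0,.09)
box(.119,0,.09)"
```

```text
top bolt_knob 0.41 [0.7135 0.1781 0.0828]
top cover_handle 0.7 [0.5219 0.233  0.0549]
top cover_handle 0.61 [0.5992 0.2164 0.0987]
top cover_tongue 0.73 [0.5226 0.2321 0.0554]
wrist bolt_knob 0.95 [0.7165 0.1808 0.0837]
wrist cover_handle 0.7 [0.5976 0.2172 0.091 ]
box-frame TCP mm 116.1 -1.2 145.6 F [ 0.7 -0.4 -0.2] t 19.75 gap 0.0435257616355755
tool shift cm [-0.29  0.12  5.56] turn 0.002
tool shift cm [-0.29  0.12  5.56] turn 0.002
```

View pics/w11.png

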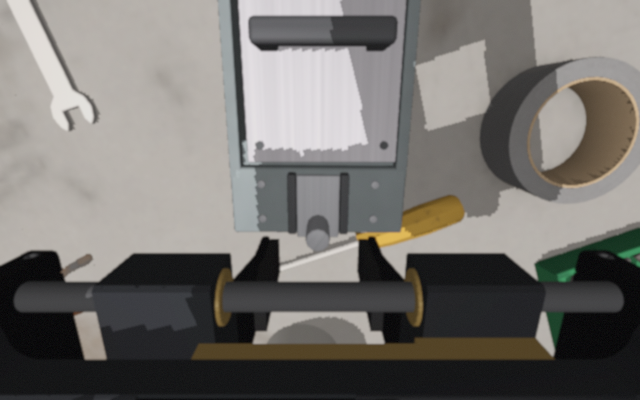

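The cover lies evenly inside the opening (edges at (245,165)–(395,165)), bolt back, knob (318,235) centred between the fingers. Descending, pinching, sliding 3 cm.

Call:
arm_command:
  deltas: [0,-0.4,0.1,3,0,0,-0.4,0.1,4.5,0,0,-0.4,0.1,5.5,0,0,-0.4,0.1,5.5,0,-1,-0.4,0.1,5.5,0,-1,-0.4,0.1,5.5,0,-1,-0.4,0.1,5.5,0]
  squeeze: 20

```text
clock: 20.62
tool_pos: [0.7149, 0.1786, 0.0913]
ee_rot: [0.443, 3.109, 0.0]
contact_force: [0.4, 0.5, 0.3]
finger_gap: 0.0215
finger_force: 0.0
```

Call:
arm_command:
  deltas: [-1,0.5,0,0,0,-1,1,0,0,0,-1,1.5,0,0,0,-1,2,0,0,0,-1,2.5,0,0,0,-1,2.9,0,0,0,-1,3.1,0,0,0,-1,3.1,0,0,0]

```text
clock: 21.62
tool_pos: [0.6852, 0.186, 0.0912]
ee_rot: [0.442, 3.109, -0.003]
contact_force: [1.2, -5.7, 2.0]
finger_gap: 0.0154
finger_force: 20.0
```

```bash
python3 -c "
from h import *
bpos();look('top',['bolt_knob'])"
```

```text
box-frame TCP mm 90.2 -1.4 91.2 F [ 1.2 -5.7  2. ] t 21.625 gap 0.015388075443534547
```

Call:
arm_command:
  deltas: [-1,0.2,0.1,0,0,-1,0.4,0.1,0,0,-1,0.4,0.1,0,0]

```text
clock: 22.1
tool_pos: [0.685, 0.1862, 0.0913]
ee_rot: [0.441, 3.101, -0.005]
contact_force: [7.0, -9.2, -1.7]
finger_gap: 0.0155
finger_force: 20.0
```

```bash
python3 -c "
from h import *
bpos();look('scene',['bolt_knob'])"
```

```text
box-frame TCP mm 90.0 -1.3 91.3 F [ 7.  -9.2 -1.7] t 22.1 gap 0.015461502643749134
scene bolt_knob 0.55 [0.6858 0.1826 0.0859]
```

Stop reached, with the knob at 90 mm as it must be. Release and retreat.

Call:
arm_command:
  deltas: [0,-0.3,-0.1,0,0,0,-0.3,-0.1,0,0,0,-0.3,-0.1,0,0,0,-0.3,-0.1,-3,0,0,-0.3,-0.1,-8,0,0,-0.3,-0.1,-13,0,0,-4,-0.1,-15,0,0,-4,-0.1,-15,0]

```text
clock: 23.2
tool_pos: [0.7222, 0.1771, 0.2435]
ee_rot: [0.443, 3.103, 0.003]
contact_force: [0.2, 0.3, -0.6]
finger_gap: 0.0433
finger_force: 0.0
```

```bash
python3 -c "
from h import *
bpos();u=np.array([np.cos(BY),np.sin(BY)])
for c in('wrist','scene','top'):
  P,_=shot(c,'end_'+c)
  for l in('bolt_knob','cover_handle','cover_tongue'):
    for d in nets.place_of(c,l)[:1]:
      p=w(P,d['at']); print(c,l,round(d['confidence'],2),(1e3*np.r_[(p[:2]-SEAT)@u,(p[:2]-SEAT)@[-u[1],u[0]],p[2]]).round(1))"
```

```text
box-frame TCP mm 128.2 0.4 243.5 F [ 0.2  0.3 -0.6] t 23.2 gap 0.04333375874450567
wrist bolt_knob 0.69 [90.2  2.9 84.4]
wrist cover_handle 0.85 [-6.1  0.2 93.3]
scene bolt_knob 0.6 [-82.5  -1.2  58.2]
scene cover_handle 0.64 [-1.2  3.1 93.9]
scene cover_tongue 0.76 [-81.8  -4.   60.8]
top bolt_knob 0.72 [89.7 -0.6 84.7]
top cover_handle 0.91 [-3.6  1.7 96.8]
top cover_tongue 0.87 [-81.9  -4.5  53.6]
```

```bash
python3 -c "
from workcell import job; print(job.sign_off())"
```

```text
the job is handed in; nothing more can be done
None
```

The job is handed in at about 23 s of the 61 s allowed: the cover was hooked under the ledge tilted and swung down flush in the opening, then the bolt was slid to its stop over the cover's edge, with the gripper clear.

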